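Cap a sauce bottle in the guarded lever press

TASK

Close the sauce bottle standing in the bench capping press: take the small blue-gripped tongs out of their stand, use them (never the gripper's own fingers) to lift the steel cap by its black knob and set it level on the bottle's mouth, and stand the tongs back in their stand. Then flip the red safety catch fully over towards the robot, and only after that pull the press lever all the way down. The job finishes while the gripper is still holding the lever down, with the press pad bearing on the cap; leave the pepper shaker and the two jars where they stand.

Things in the scene. Friction and masses are not known exactly. Their poses are not given: they have to be found in the camera images.
- press: Grey bench capping press, fixed; base 250 x 190 x 14 mm. An amber bottle (body 55 mm wide, neck 21 mm outside) is fixed upright in it. Origin: on the worktop below the bottle's axis; x points from the bottle back to the hinge post (the press's front faces -x), z up, +y is the side of the catch. All but the raised lever is below 225 mm (the flipped catch's toe below 250).
- bottle_mouth (a point): Centre of the bottle's mouth, 75 mm above the press's underside. The seated cap has its origin 10 mm below this point (its ceiling rests on the rim; the skirt goes round the neck with about 2.8 mm play all round).
- lever_hinge (a point): Axis of the lever, parallel to the press's y; 120 mm behind the bottle's axis and 111 mm above the worktop.
- lever (a joint): Lever angle: 0 straight up, grows as it comes down to the press's front (-x), 1.56 (stop) = level, fully down. A spring drives it up: 1.5 N at the bar at first, about 12 N at the bottom on the cap. It is a fork of two 12 mm steel rods at y = +-50 mm, joined by the grip bar. Blocked at about 0.1 until the red catch is flipped.
- lever_bar (a point): Middle of the lever's black round grip bar (20 mm thick, along the press's y, 88 mm free between the rods), 200 mm from the hinge: 311 mm high when up; 111 mm high and 80 mm in front of the bottle's axis when down. Pinched with the fingers closing along the press's x, it turns between the pads, so the gripper can keep pointing down.
- catch (a joint): Angle of the red safety catch: 0 = knob up, its toe in front of the lever's lug (locked); grows as the knob is pulled towards the press's front (-x); 1.3 = stop, fully flipped. The lever is free from about 0.25. It stays where it is left (about 1 N at the knob moves it).
- catch_pivot (a point): Axis of the catch, parallel to the press's y; 20 mm behind the bottle's axis, 85 mm to +y, 156 mm above the worktop.
- catch_knob (a point): Centre of the catch's red ball knob, 20 mm diameter on a 9 mm steel stem, 55 mm from catch_pivot: straight above it when locked, in front of it when flipped.
- cap: Steel cap, 34 mm diameter, hollow below (skirt 10 mm deep), 14 mm tall, with a black round knob 14 mm in diameter and 16 mm tall on top; 30 mm tall in all, 25 to 45 g. Origin: centre of its underside, z up. It starts upright on the worktop.
- tongs: Parallel tongs, 70 g, upright in their stand: two flat steel jaws, each 20 mm wide (x), 6 mm thick (y), 125 mm tall, blue outside from 83 to 119 mm above the tips. Open: gap 30 mm, 42 mm outside. Origin: lower end of the tips, midway between the open jaws (fixed to the -y jaw); z up; they close along y. Grip the blue faces, about 100 mm up, fingers closing along y.
- tongs_jaw (a joint): How far the tongs are closed, m: 0 open, 0.016 on the cap's 14 mm knob (26 mm outside), 0.024 at most. Squeezing the blue faces closes them against a light spring (5 N open, 7.4 N on the knob, 8.6 N fully closed); they open by themselves as the gripper opens. Squeezed to 38 mm outside they hang open in the gripper; shut firmly (20 N) they hang safer.
- tongs_stand: White block, fixed, 72 x 90 x 35 mm, with a pocket 30 mm (its x) by 52 mm (its y), 30 mm deep, in the middle of its top, in which the tongs stand, tips 5 mm above the worktop, jaws closing along the stand's y. Origin: centre of its underside.
- pepper_shaker: Bystander: grey pepper shaker, 58 mm wide, 95 mm tall; origin centre of its underside.
- spice_jar: Bystander: slim white-capped jar, 47 mm wide, 98 mm tall; origin centre of its underside.
- chili_oil_jar: Bystander: jar with a green lid, 68 mm wide, 84 mm tall; origin centre of its underside.
- press_pad (a point): Middle of the face of the press pad, a black rubber disc 26 mm wide on the lever, 120 mm from the hinge, facing -x when the lever is up and down when it is level. It is sprung (16 mm travel, up to 12 N) and meets the seated cap's knob from a lever angle of about 1.45 on.

How it is judged (in metres and radians):
On the way, in this order (a step that is already met when the one before it is completed fails the run):
1. the cap is lifted off the worktop in the tongs (contact force between tongs and cap above 0.3 N and height (world z) of cap above 0.03 m), for 0.2 s.
2. the cap sits level on the bottle's mouth, let go by the tongs, lever still up (horizontal distance between cap and bottle_mouth below 0.006 m and z of cap in the frame of bottle_mouth between -0.014 and -0.006 m and angle between cap's own z axis and vertical below 0.18 rad and contact force between tongs and cap below 0.1 N and value of joint lever below 0.2 rad), for 0.2 s.
3. the tongs stand in their stand again, let go (horizontal distance between tongs and tongs_stand below 0.012 m and height (world z) of tongs below 0.015 m and angle between tongs's own z axis and vertical below 0.2 rad and contact force between the fingers and tongs below 0.1 N), for 0.2 s.
4. the red catch is flipped over while the lever is still up (value of joint catch above 1 rad and value of joint lever below 0.2 rad), for 0.2 s.
At the end, for the whole second after the job is handed in: Fingers hold the lever (over 2 N) at 1.49 rad or more; pad presses the cap (over 1.5 N); cap on the mouth within 6 mm, 6 to 14 mm below it, tilt under 0.18 rad; catch over 0.8 rad; tongs untouched in their stand: within 12 mm, under 15 mm high, tilt under 0.2 rad (all of step 3 and value of joint lever above 1.49 rad and contact force between the fingers and lever above 2 N and contact force between lever and cap above 1.5 N and value of joint catch above 0.8 rad and horizontal distance between cap and bottle_mouth below 0.006 m and z of cap in the frame of bottle_mouth between -0.014 and -0.006 m and angle between cap's own z axis and vertical below 0.18 rad); the arm keeps its last pose, push and grip.
It fails at once if the gripper's fingers touch the cap (contact force between the fingers and cap above 0.5 N).
It fails at once if the lever is pulled while the catch guards it (value of joint lever above 0.3 rad and value of joint catch below 0.2 rad).
It fails at once if a bystander is shifted by more than 30 mm or tipped (distance of any of pepper_shaker, spice_jar, chili_oil_jar from where it was at the start of the episode above 0.03 m or angle between any of pepper_shaker, spice_jar, chili_oil_jar's own z axis and vertical above 0.35 rad).
It also fails if it takes over 72 s, if anything falls off the work surface, if the arm or the gripper's body presses on something with over 40 N, if the wrist force passes 120 N, or if a joint passes its speed limit or range.

ROBOT

A 7-joint arm with a two-finger parallel gripper is mounted at the origin on a cart in front of the work surface, level with it; the furniture and walls round the work are solid. World frame = base frame: x ahead of the robot, y to its left, z up, the work surface at z = 0. Lengths are in mm, angles in rad, forces in N, time in s.
With the tool pointing down it reaches from about 425 to 925 mm from the base axis. Payload 6.8 kg.
Tool frame: the origin (TCP) lies midway between the tips of the shut fingers; the grasp point (between the pads) lies 19 mm behind it (ctrl.hold_point_z is the z of the grasp point in the tool frame, in mm); z points along the fingers, x is the direction in which the jaws open and shut, and the axes are right-handed (so a half turn about z gives the same grasp; the last joint's range is limited). The gripper opens to 88 mm and grips with 3 to 60 N. Pads are 20 mm wide; open, the fingers measure 115 mm over their backs; the gripper's body (75 mm by 178 mm) begins 61 mm behind the grasp point.
Start: joints at [1.011, 0.477, 0.022, 1.555, -0.011, 1.109, -0.083], TCP at [294.707, -607.285, 222.664] pointing down, gripper open.
Joint ranges: [-2.96, 2.96], [-0.34, 2.1], [-1.41, 1.46], [0.24, 2.44], [-1.37, 4.51], [0.17, 1.92], [-2.96, 2.96]. Speed limits (rad/s): [2.39, 2.39, 3.14, 3.14, 3.14, 3.14, 3.14].

INTERFACE

Orientations are given as a unit quaternion [w, x, y, z].
In Python, from rig import ctrl gives the robot as it stands. The module is installed in compiled form; this text tells all that it offers.
- The arm moves only by the tool drive_tool, never from a script. Its argument "moves" is a list of rows, each a list of 7 numbers: the turn, a rotation vector about the tool's x, y, z each as a share of 6 degrees, from -1 to 1, then the shift along the tool's x, y, z each as a share of 0.02 m, from -1 to 1, then the closure, from 0 (fully open) to 1 (shut). A call has 1 to 12 rows; each row shifts and turns the commanded pose from where the row before left it, along the tool's axes as they then stand; what a row does not reach is not made up. A row lasts 1/12 s, in which the tool goes at most 41.7 mm and 7.16 degrees, less where a joint would pass 70% of its speed; a pose out of reach is approached as far as the arm can. A call with a number of a shift or a turn outside -1 to 1 is refused whole. A call with a gripper value outside its range is refused whole. The fingers move at their own pace and stop on an object; "squeeze" is the grip in N (left out, the last holds). Time passes only in rows, so rows that do not move let the fingers close. It gives the time, the measured TCP pose, the force and the opening at its end, in the units of the state.
- ctrl.state(): the state, without advancing time (a new reading comes with each control period).
- ctrl.grab_frame(name): name is "scene" or "side" or "wrist"; returns the picture (400x640x3 uint8, red, green, blue); there is no depth.
- ctrl.camera_params(name): a dict with "mtx" (3x3 intrinsics, pixels), "k1" (the pictures are not rectified: a ray, as slopes to the right and down, at radius r is drawn at 1 + k1 r^2 times it, then the intrinsics apply), "camera_from_world" (4x4, takes a point from world to camera coordinates). Camera axes: x right, y down, z forward; pixel columns grow to the right and rows downward; lengths in mm; the calibration is good to about 2 mm. A picture is of the moment at which its call begins: read the wrist's pose just before it. camera_params takes no time and is no camera call; for the wrist camera it gives the pose at the moment of the call.
- ctrl.close_job(): hands the job in, once; it reports no verdict.
The state is a dict: "t": time; "qpos": joint angles; "qvel": joint speeds; "joint_efforts": joint torques, N m; "tcp_pos": TCP position; "tool_rot": TCP orientation; "force": force on the tool from outside, world axes, zero at the start; "wrist_torque": the same for the moment, N m; "width": finger opening in mm.
Only numpy, scipy, OpenCV 4.12 (cv2) and the standard library are available. Lean on these libraries where they do the work, as an engineer would, in place of code of your own. Each camera call takes 0.05 s, during which the arm holds its last target. There are 200 camera calls.

## Working session

There is one attempt and no reset: what is moved stays moved. The work goes in short steps, Python scripts to look and compute and a tool call to move; the robot and the scene stay as the last step left them, time stands still between calls to the robot, and variables do not carry over. Pictures are saved under pics/ and viewed, about 8 in all and at most 12, crops included, and the job is handed in when it is done.

Besides the shell and the picture viewer there is one more tool, called after "Call:" by a JSON object that holds its "fn" and its "kwargs". drive_tool: Moves the arm, as the interface text tells. Its arguments: {"type":"object","properties":{"moves":{"type":"array","items":{"type":"array","items":{"type":"number","minimum":-1,"maximum":1}}},"squeeze":{"type":"number"}},"required":["moves"]}

```bash
mkdir -p pics
cat > h.py <<'E'
import numpy as np, cv2
from rig import ctrl
from scipy.spatial.transform import Rotation as R
def snap(name,fn=None):
    p=ctrl.camera_params(name); im=ctrl.grab_frame(name)[:,:,::-1].copy()
    if fn: cv2.imwrite('pics/'+fn,im)
    return im,p
def ray(p,uv):
    K=np.array(p['mtx']);k=p['k1'];T=np.array(p['camera_from_world'])
    u=cv2.undistortPoints(np.array([[uv]],float),K,np.array([k,0,0,0.]))[0,0]
    Rm=T[:3,:3];o=-Rm.T@T[:3,3];d=Rm.T@np.array([u[0],u[1],1]);return o,d/np.linalg.norm(d)
def onz(p,uv,z):
    o,d=ray(p,uv);return o+d*(z-o[2])/d[2]
def tri(rs):
    A=sum(np.eye(3)-np.outer(d,d) for o,d in rs);b=sum((np.eye(3)-np.outer(d,d))@o for o,d in rs);return np.linalg.solve(A,b)
def proj(p,X):
    T=np.array(p['camera_from_world']);return cv2.projectPoints(np.array([X],float),T[:3,:3],T[:3,3],np.array(p['mtx']),np.array([p['k1'],0,0,0.]))[0][0,0]
E
python3 - <<'E'
from h import *
s=ctrl.state();print(s, ctrl.hold_point_z)
for n in('scene','side','wrist'):
    im,p=snap(n,n+'0.png');T=np.array(p['camera_from_world']);print(n,(-T[:3,:3].T@T[:3,3]).round(),np.array(p['mtx']).round(),p['k1'],T[:3,:3].round(2).tolist())
E
```

```text
{'t': 0.0, 'qpos': array([ 1.01090783,  0.47779448,  0.02230374,  1.55641979, -0.01146644,
        1.1093089 , -0.08310286]), 'qvel': array([ 3.39193714e-04,  5.39279769e-04,  1.57427602e-04,  1.22916683e-03,
        6.86900283e-05, -2.87437903e-04, -1.26026953e-03]), 'joint_efforts': array([ 6.32096071e-04, -5.82849526e+01,  1.53459672e+00, -2.72599375e+01,
       -5.43675560e-02,  1.69906067e-02,  1.43274624e-04]), 'tcp_pos': array([ 294.42680268, -606.74199194,  221.6981848 ]), 'tool_rot': array([-4.14470875e-04,  8.47535696e-01, -5.30737630e-01, -8.00394414e-04]), 'force': array([-0.1887886 ,  0.42501154, -0.26217556]), 'wrist_torque': array([-0.00160068,  0.00877384, -0.01992648]), 'width': 87.65356394961161} -18.700000000000003
scene [1477. -144.  878.] [[512.   0. 317.]
 [  0. 512. 199.]
 [  0.   0.   1.]] -0.02299315038542981 [[0.28, 0.96, 0.01], [0.56, -0.15, -0.81], [-0.78, 0.23, -0.58]]
side [-337.  323.  726.] [[493.   0. 322.]
 [  0. 493. 198.]
 [  0.   0.   1.]] -0.11928092567769315 [[-0.23, -0.97, -0.01], [-0.47, 0.12, -0.88], [0.85, -0.19, -0.48]]
wrist [ 356. -578.  384.] [[336.   0. 320.]
 [  0. 336. 200.]
 [  0.   0.   1.]] -0.03688714759858225 [[0.44, -0.9, -0.0], [-0.87, -0.42, 0.24], [-0.22, -0.11, -0.97]]
```

View pics/scene0.png

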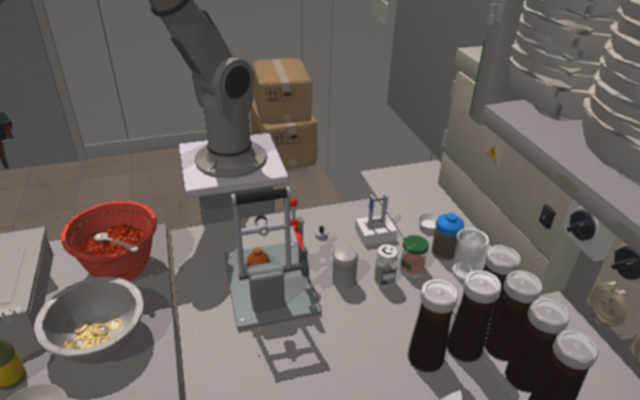

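View pics/side0.png

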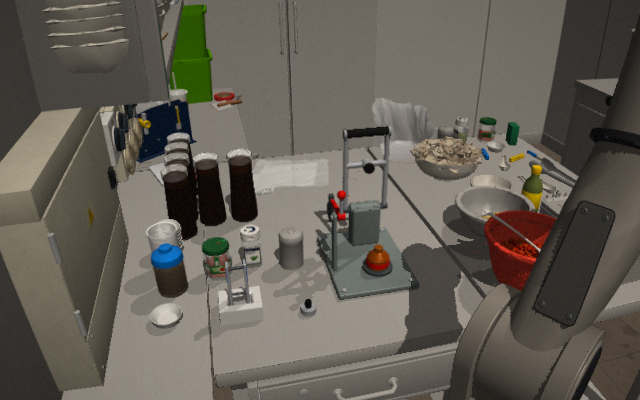

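The scene view shows the press at about (268,270), the cap at (321,232), the stand at (376,225), the shaker at (344,267) and the jars at (387,264) and (414,252). The side view shows the press at (365,260), the cap at (308,307), the stand at (240,300) and the shaker at (291,248). I'll zoom in on both.

Run:
```python
import cv2,numpy as np
a=cv2.imread('pics/side0.png')[115:330,190:430];b=cv2.imread('pics/scene0.png')[175:330,215:440]
A=cv2.resize(a,None,fx=2.5*0.66,fy=2.5*.66,interpolation=3)
A=cv2.resize(a,(400,358),interpolation=3)
o=np.zeros((600,800,3),np.uint8)
# scene crop of cap/stand x4, side crop x4
c=cv2.imread('pics/side0.png')[230:330,200:400];o[:400]=cv2.resize(c,(800,400),interpolation=3)
d=cv2.imread('pics/scene0.png')[185:285,300:433];o[400:]=0
o[400:600,:266]=cv2.resize(d,(266,200),interpolation=3)
e=cv2.imread('pics/scene0.png')[180:280,220:320];o[400:600,270:470]=cv2.resize(e,(200,200),interpolation=3)
f=cv2.imread('pics/side0.png')[115:230,310:430];o[400:600,500:709]=cv2.resize(f,(209,200),interpolation=3)
cv2.imwrite('pics/z1.png',o)
```

```text
(no output)
```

View pics/z1.png

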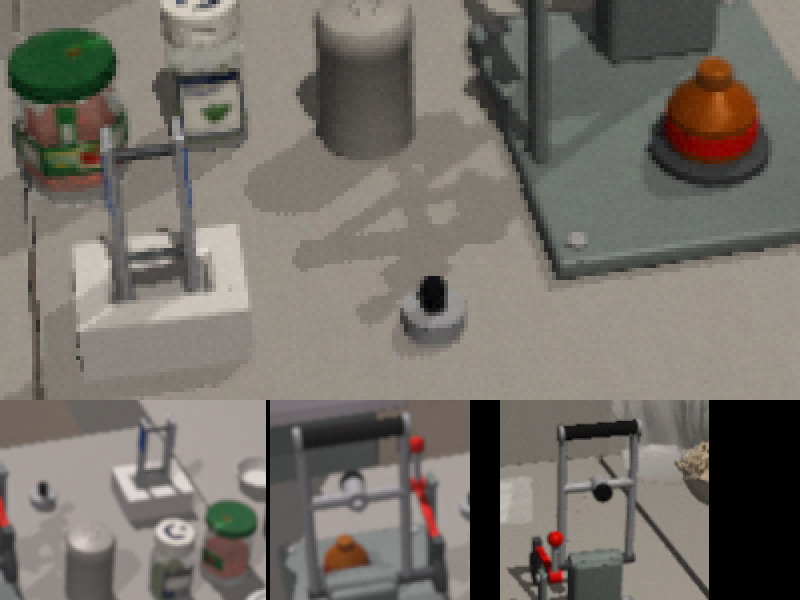

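Run:
```python
from h import *
S=ctrl.camera_params('side');C=ctrl.camera_params('scene')
c=[onz(S,q,35) for q in[(219.2,288),(260,286.5),(262.5,307.5),(219.2,311)]]
print('stand',np.round(c,0).tolist(),np.mean(c,0).round(1))
ang=lambda v:np.degrees(np.arctan2(v[1],v[0]))
print('stand long edges',ang(c[0]-c[1]),ang(c[3]-c[2]),'short',ang(c[1]-c[2]),ang(c[0]-c[3]))
print('cap side',onz(S,(308.2,300),30),onz(S,(308.2,307),14))
print('cap scene',onz(C,(321.5,227.5),30))
t=lambda a,b:tri([ray(S,a),ray(C,b)]).round(1)
print('mouth',onz(S,(378.7,246),75),onz(C,(257.5,250.5),75),t((378.7,246),(257.5,250.5)))
print('catchknob',t((341.6,194.4),(293.5,202)))
L,Rr=t((344.4,135.7),(289,191)),t((389.2,128.8),(235,198.5));print('bar',L,Rr,(L+Rr)/2,ang(L-Rr))
print('basecorner',onz(S,(338.8,297),14),onz(S,(413,286),14))
for n,q in dict(shaker=(291,235),spice=(250,233),chili=(215,247)).items(): print(n,onz(S,q,95))
```

```text
stand [[541.0, 359.0, 35.0], [525.0, 270.0, 35.0], [455.0, 274.0, 35.0], [465.0, 363.0, 35.0]] [496.6 316.4  35. ]
stand long edges 80.06906354608937 83.85550000456158 short -2.7573162906447513 -3.0429835416327196
cap side [461.97627355 175.09898511  30.        ] [458.01213964 176.34772701  14.        ]
cap scene [465.45022359 173.90172331  30.        ]
mouth [556.6390265  -12.83063084  75.        ] [563.12551702 -13.79463663  75.        ] [560.1 -13.7  72.5]
catchknob [578.5  71.7 211.1]
bar [672.6  40.4 309. ] [676.5 -67.1 313.8] [674.55 -13.35 311.4 ] 92.0777263543912
basecorner [474.0233134  104.36347766  14.        ] [469.25524943 -68.10594503  14.        ]
shaker [622.03799634 181.19030066  95.        ]
spice [653.82655105 273.83368869  95.        ]
chili [614.34524967 357.57150381  95.        ]
```

Call:
{"fn": "drive_tool", "kwargs": {"moves": [[0, 0, -1, 0, 0, -0.2, 0], [0, 0, -1, 0, 0, -0.2, 0], [0, 0, -1, 0, 0, -0.2, 0], [0, 0, -1, 0, 0, -0.2, 0], [0, 0, -1, 0, 0, -0.2, 0], [0, 0, -1, 0, 0, -0.2, 0], [0, 0, -1, 0, 0, -0.2, 0], [0, 0, -1, 0, 0, -0.1, 0], [0, 0, -1, 0, 0, 0, 0], [0, 0, -1, 0, 0, 0, 0], [0, 0, -0.685, 0, 0, 0, 0]]}}

```text
t: 1.07
tcp_pos: [294.5, -607.1, 252.3]
tool_rot: [-0.0, 1.0, 0.003, -0.0]
force: [-0.2, -0.1, -0.1]
width: 88.2
```

Call:
{"fn": "drive_tool", "kwargs": {"moves": [[0, 0, 0, 0.8, -0.9, 0, 0], [0, 0, 0, 0.8, -0.9, 0, 0], [0, 0, 0, 0.8, -0.9, 0, 0], [0, 0, 0, 0.8, -0.9, 0, 0], [0, 0, 0, 0.8, -0.9, 0, 0], [0, 0, 0, 0.8, -0.9, 0, 0], [0, 0, 0, 0.8, -0.9, 0, 0], [0, 0, 0, 0.8, -0.9, 0, 0], [0, 0, 0, 0.8, -0.9, 0, 0], [0, 0, 0, 0.8, -0.9, 0, 0], [0, 0, 0, 0.8, -0.9, 0, 0], [0, 0, 0, 0.8, -0.9, 0, 0]]}}

```text
t: 2.07
tcp_pos: [487.2, -390.3, 252.4]
tool_rot: [-0.0, 1.0, -0.0, -0.0]
force: [-0.1, -0.3, 0.5]
width: 87.3
```

Call:
{"fn": "drive_tool", "kwargs": {"moves": [[0, 0, 0, 0, -1, 0, 0], [0, 0, 0, 0, -1, 0, 0], [0, 0, 0, 0, -1, 0, 0], [0, 0, 0, 0, -1, 0, 0], [0, 0, 0, 0, -1, 0, 0], [0, 0, 0, 0, -1, 0, 0], [0, 0, 0, 0, -1, 0, 0], [0, 0, 0, 0, -1, 0, 0], [0, 0, 0, 0, -1, 0, 0], [0, 0, 0, 0, -1, 0, 0], [0, 0, 0, 0, -1, 0, 0], [0, 0, 0, 0, -1, 0, 0]]}}

```text
t: 3.07
tcp_pos: [486.4, -150.3, 252.5]
tool_rot: [0.0, 1.0, -0.0, -0.0]
force: [0.3, 0.0, 0.7]
width: 87.7
```

Call:
{"fn": "drive_tool", "kwargs": {"moves": [[0, 0, 0, 0, -1, 0, 0], [0, 0, 0, 0, -1, 0, 0], [0, 0, 0, 0, -1, 0, 0], [0, 0, 0, 0, -1, 0, 0], [0, 0, 0, 0, -1, 0, 0], [0, 0, 0, 0, -1, 0, 0], [0, 0, 0, 0, -1, 0, 0], [0, 0, 0, 0, -1, 0, 0], [0, 0, 0, 0, -1, 0, 0], [0, 0, 0, 0, -1, 0, 0], [0, 0, 0, 0, -1, 0, 0], [0, 0, 0, 0, -1, 0, 0]]}}

```text
t: 4.07
tcp_pos: [486.5, 89.5, 252.5]
tool_rot: [0.0, 1.0, -0.0, -0.0]
force: [0.5, 0.4, -1.6]
width: 87.9
```

Call:
{"fn": "drive_tool", "kwargs": {"moves": [[0, 0, 0, 0, -1, 0, 0], [0, 0, 0, 0, -1, 0, 0], [0, 0, 0, 0, 0, 0, 0], [0, 0, 0, 0, 0, 0, 0]]}}

```text
t: 4.4
tcp_pos: [486.4, 129.5, 252.5]
tool_rot: [-0.0, 1.0, 0.001, -0.0]
force: [0.3, -0.7, -0.1]
width: 88.1
```

Run:
```python
from h import *
s=ctrl.state();print(s['t'],s['tcp_pos'],R.from_quat(s['tool_rot'],scalar_first=True).as_matrix().round(3).tolist())
im,p=snap('wrist','w1.png');np.save('w1.npy',p,allow_pickle=True)
```

```text
4.4 [486.44036179 129.45873719 252.48625787] [[1.0, 0.002, -0.0], [0.002, -1.0, 0.0], [-0.0, -0.0, -1.0]]
```

View pics/w1.png

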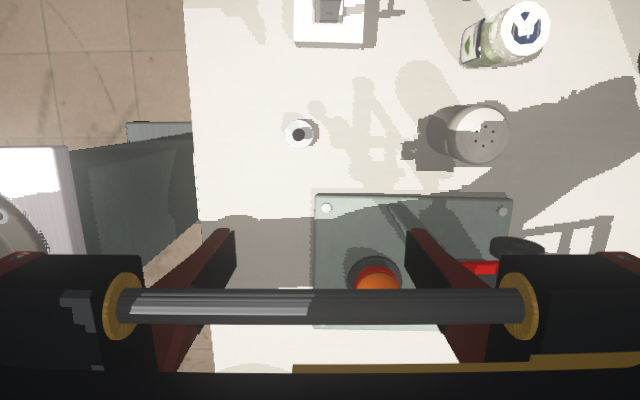

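The wrist view shows the cap knob at (298,133), the press's +y edge from (313,194) to (512,197), the stand cut off at the top near (329,20), and the shaker at (483,133). I'll measure these and shift +y for the stand.

Call:
{"fn": "drive_tool", "kwargs": {"moves": [[0, 0, 0, 0, -1, 0, 0], [0, 0, 0, 0, -1, 0, 0], [0, 0, 0, 0, -1, 0, 0], [0, 0, 0, 0, -1, 0, 0], [0, 0, 0, 0, -1, 0, 0], [0, 0, 0, 0, 0, 0, 0], [0, 0, 0, 0, 0, 0, 0]]}}

```text
t: 5.03
tcp_pos: [486.9, 228.1, 252.4]
tool_rot: [0.0, 1.0, 0.0, -0.0]
force: [0.8, -0.2, 0.0]
width: 87.7
```

Run:
```python
from h import *
p=np.load('w1.npy',allow_pickle=True).item()
a,b=onz(p,(313,194),14),onz(p,(512,197),14);print('edge',a,b,np.degrees(np.arctan2(*(b-a)[1::-1])),'mid',(a+b)/2)
im=cv2.imread('pics/w1.png');g=im.max(2)[110:150,280:320];m=(g<90).astype(np.uint8)
n,l,st,ce=cv2.connectedComponentsWithStats(m);print(st[1:],ce[1:])
print('cap knob',onz(p,(298.5,133),30),'base',onz(p,(300,132),12))
im2,p2=snap('wrist','w2.png');np.save('w2.npy',p2,allow_pickle=True)
cv2.imwrite('pics/w2z.png',cv2.resize(im2[40:240,220:420],(600,600),interpolation=3))
```

```text
edge [479.24048202 103.24235167  14.        ] [726.20398343 100.44296491  14.        ] -0.6494327173673018 mid [602.72223273 101.84265829  14.        ]
[] []
cap knob [463.33587516 177.37014181  30.        ] base [463.98563526 177.64555512  12.        ]
```

View pics/w2z.png

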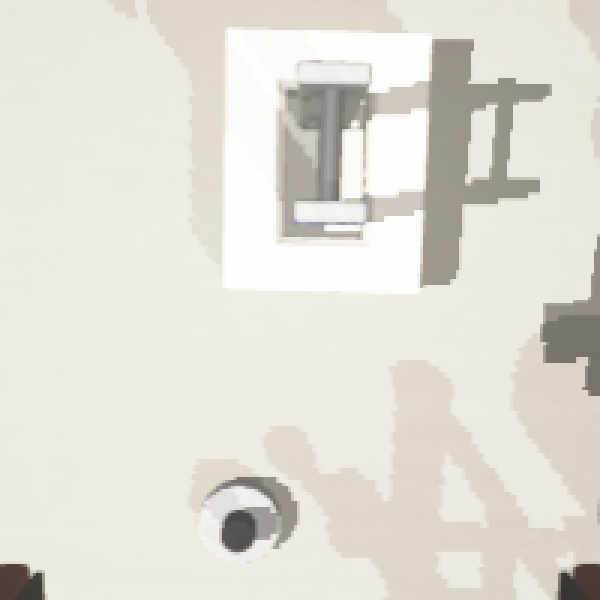

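Run:
```python
from h import *
p=np.load('w2.npy',allow_pickle=True).item()
f=lambda q,z:onz(p,(220+q[0]/3-.3,40+q[1]/3-.3),z)
ang=lambda v:np.degrees(np.arctan2(v[1],v[0]))
c=[f(q,35) for q in[(228,28),(432,33),(421,293),(223,289)]]
print('stand',np.mean(c,0).round(1),'x-ang',ang(c[1]-c[0]),ang(c[2]-c[3]),'y-ang',ang(c[0]-c[3]),ang(c[1]-c[2]), np.linalg.norm(c[0]-c[1]),np.linalg.norm(c[0]-c[3]))
u,l=f((334.5,73),130),f((331,211.5),130)
print('tongs',u,l,(u+l)/2,ang(u-l),np.linalg.norm(u-l))
print('cap',f((238,533),30),f((240,519),14))
```

```text
stand [497.  317.4  35. ] x-ang -1.1758845600566292 -1.0328512733283388 y-ang 88.0032962251204 89.15167876508602 71.68904936967377 90.60586315505292
tongs [496.8793524  335.12588028 130.        ] [496.24245367 299.36832704 130.        ] [496.56090303 317.24710366 130.        ] 88.9795791999824 35.7632248803844
cap [463.13705023 176.7990515   30.        ] [463.012655   177.93230136  14.        ]
```

Call:
{"fn": "drive_tool", "kwargs": {"moves": [[0, 0, -1, 0, 0, 0, 0], [0, 0, -1, 0, 0, 0, 0], [0, 0, -1, 0, 0, 0, 0], [0, 0, -1, 0, 0, 0, 0], [0, 0, -1, 0, 0, 0, 0], [0, 0, -1, 0, 0, 0, 0], [0, 0, -1, 0, 0, 0, 0], [0, 0, -1, 0, 0, 0, 0], [0, 0, -1, 0, 0, 0, 0], [0, 0, -1, 0, 0, 0, 0], [0, 0, -1, 0, 0, 0, 0], [0, 0, -1, 0, 0, 0, 0]]}}

```text
t: 6.08
tcp_pos: [487.4, 226.1, 252.4]
tool_rot: [0.001, 0.808, 0.589, -0.0]
force: [0.2, -0.5, -0.2]
width: 87.6
```

Call:
{"fn": "drive_tool", "kwargs": {"moves": [[0, 0, -1, 0, 0, 0, 0], [0, 0, -1, 0, 0, 0, 0], [0, 0, -0.83, 0, 0, 0, 0], [0, 0, 0, 0.89, 0.08, 0.5, 0], [0, 0, 0, 0.89, 0.08, 0.5, 0], [0, 0, 0, 0.89, 0.08, 0.5, 0], [0, 0, 0, 0.89, 0.08, 0.5, 0], [0, 0, 0, 0.89, 0.08, 0.5, 0], [0, 0, 0, 0, 0, 0, 0], [0, 0, 0, 0, 0, 0, 0]]}}

```text
t: 6.92
tcp_pos: [496.5, 316.1, 201.9]
tool_rot: [0.0, 0.714, 0.701, -0.001]
force: [-0.3, -1.3, 0.4]
width: 87.9
```

Run:
```python
from h import *
s=ctrl.state();print(s['tcp_pos'],R.from_quat(s['tool_rot'],scalar_first=True).as_matrix().round(3).tolist(),s['qpos'].round(2))
```

```text
[496.50917637 316.0629114  201.93328903] [[0.018, 1.0, -0.001], [1.0, -0.018, -0.002], [-0.002, -0.001, -1.0]] [-0.    0.51 -0.91  1.74  0.44  1.11  0.5 ]
```

Call:
{"fn": "drive_tool", "kwargs": {"moves": [[0, 0, 0, 0.03, 0, 0.96, 0], [0, 0, 0, 0.03, 0, 0.96, 0], [0, 0, 0, 0, 0, 0.96, 0], [0, 0, 0, 0, 0, 0.96, 0], [0, 0, 0, 0, 0, 0.96, 0], [0, 0, 0, 0, 0, 0.96, 0], [0, 0, 0, 0, 0, 0, 0], [0, 0, 0, 0, 0, 0, 0]], "squeeze": 20}}

```text
t: 7.58
tcp_pos: [496.9, 316.6, 87.5]
tool_rot: [0.0, 0.714, 0.7, -0.001]
force: [0.2, 0.2, 0.6]
width: 87.8
```

Call:
{"fn": "drive_tool", "kwargs": {"moves": [[0, 0, 0, 0, 0, 0, 1], [0, 0, 0, 0, 0, 0, 1], [0, 0, 0, 0, 0, 0, 1], [0, 0, 0, 0, 0, 0, 1], [0, 0, 0, 0, 0, 0, 1], [0, 0, 0, 0, 0, 0, 1], [0, 0, 0, 0, 0, 0, 1], [0, 0, 0, 0, 0, 0, 1], [0, 0, 0, 0, 0, 0, 1], [0, 0, 0, 0, 0, 0, 1]]}}

```text
t: 8.42
tcp_pos: [496.4, 319.0, 87.5]
tool_rot: [-0.0, 0.713, 0.701, 0.0]
force: [0.2, -1.1, 1.3]
width: 24.5
```

Call:
{"fn": "drive_tool", "kwargs": {"moves": [[0, 0, 0, 0, 0, 0, 1], [0, 0, 0, 0, 0, 0, 1], [0, 0, 0, 0, 0, 0, 1], [0, 0, 0, 0, 0, 0, 1]]}}

```text
t: 8.75
tcp_pos: [496.4, 318.9, 87.5]
tool_rot: [-0.0, 0.713, 0.701, 0.0]
force: [0.1, 0.2, 0.1]
width: 17.2
```

Call:
{"fn": "drive_tool", "kwargs": {"moves": [[0, 0, 0, 0, 0, -0.4, 1], [0, 0, 0, 0, 0, -0.75, 1], [0, 0, 0, 0, 0, -0.75, 1], [0, 0, 0, 0, 0, -0.75, 1], [0, 0, 0, 0, 0, -0.75, 1], [0, 0, 0, 0, 0, -0.75, 1]]}}

```text
t: 9.25
tcp_pos: [496.6, 318.9, 172.8]
tool_rot: [0.0, 0.713, 0.701, 0.001]
force: [0.3, 0.3, -0.2]
width: 16.8
```

Call:
{"fn": "drive_tool", "kwargs": {"moves": [[0, 0, 0, -0.45, -0.1, 0, 1], [0, 0, 0, -0.7, -0.15, 0, 1], [0, 0, 0, -0.7, -0.15, 0, 1], [0, 0, 0, -0.7, -0.15, 0, 1], [0, 0, 0, -0.7, -0.15, 0, 1], [0, 0, 0, -0.7, -0.15, 0, 1], [0, 0, 0, -0.7, -0.15, 0, 1], [0, 0, 0, -0.7, -0.15, 0, 1], [0, 0, 0, -0.7, -0.15, 0, 1], [0, 0, 0, -0.7, -0.15, 0, 1], [0, 0, 0, -0.36, -0.08, 0, 1]]}}

```text
t: 10.17
tcp_pos: [462.5, 174.4, 170.0]
tool_rot: [0.0, 0.714, 0.7, -0.001]
force: [-0.1, 0.1, -0.8]
width: 16.9
```

Call:
{"fn": "drive_tool", "kwargs": {"moves": [[0, 0, 0, 0, 0, 0, 0.57], [0, 0, 0, 0, 0, 0, 0.57], [0, 0, 0, 0, 0, 0, 0.57], [0, 0, 0, 0, 0, 0, 0.57], [0, 0, 0, 0, 0, 0, 0.57]]}}

```text
t: 10.58
tcp_pos: [463.3, 178.0, 170.5]
tool_rot: [-0.0, 0.713, 0.701, 0.0]
force: [0.2, -0.8, -0.9]
width: 37.5
```

Run:
```python
from h import *
s=ctrl.state();print(s['tcp_pos'],s['width'],R.from_quat(s['tool_rot'],scalar_first=True).as_matrix().round(3).tolist())
im,p=snap('wrist');im2,p2=snap('side')
o=np.zeros((600,800,3),np.uint8);o[:300,:480]=cv2.resize(im,(480,300));o[300:,:400]=cv2.resize(im2[200:350,220:420],(400,300),interpolation=3)
o[300:,400:]=cv2.resize(im[60:210,220:420],(400,300),interpolation=3)
cv2.imwrite('pics/c1.png',o)
for X in [(463.2,177.2,30)]:print(proj(p,X),proj(p2,X))
```

```text
[463.26495267 177.99656068 170.52734702] 37.50671296141435 [[0.017, 1.0, 0.0], [1.0, -0.017, 0.001], [0.001, 0.0, -1.0]]
[318.47227738 188.57536034] [307.11944377 299.78722904]
```

View pics/c1.png

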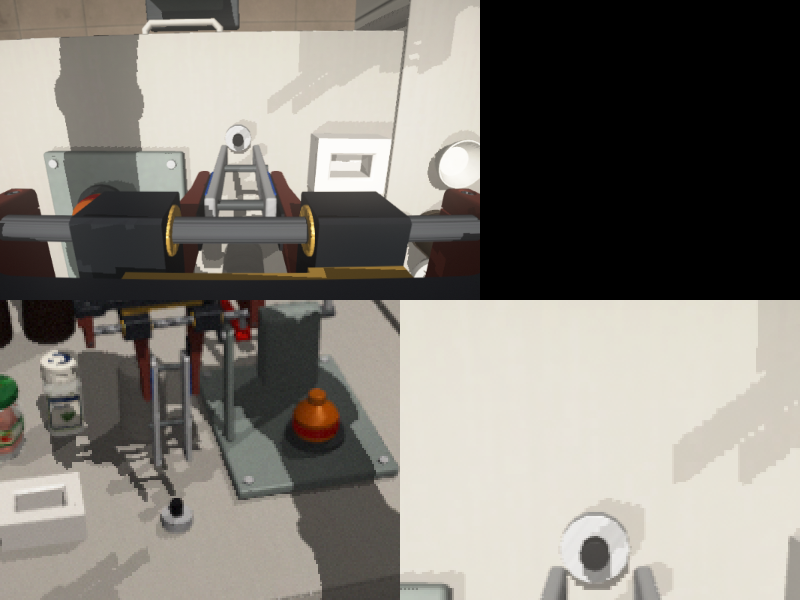

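The tongs hang open and upright over the cap, about 1.5 mm off centre. I'll descend and grip the knob.

Call:
{"fn": "drive_tool", "kwargs": {"moves": [[0, 0, 0, -0.07, 0, 0.5, 0.57], [0, 0, 0, 0, 0, 0.7, 0.57], [0, 0, 0, 0, 0, 0.7, 0.57], [0, 0, 0, 0, 0, 0.7, 0.57], [0, 0, 0, 0, 0, 0.6, 0.57], [0, 0, 0, 0, 0, 0.35, 0.57], [0, 0, 0, 0, 0, 0, 0.57], [0, 0, 0, 0, 0, 0, 0.57]]}}

```text
t: 11.35
tcp_pos: [463.0, 175.9, 99.0]
tool_rot: [-0.0, 0.713, 0.701, -0.0]
force: [0.1, -0.6, -0.9]
width: 37.7
```

Call:
{"fn": "drive_tool", "kwargs": {"moves": [[0, 0, 0, 0, 0, 0, 1], [0, 0, 0, 0, 0, 0, 1], [0, 0, 0, 0, 0, 0, 1], [0, 0, 0, 0, 0, 0, 1], [0, 0, 0, 0, 0, 0, 1], [0, 0, 0, 0, 0, 0, 1], [0, 0, 0, 0, 0, 0, 1], [0, 0, 0, 0, 0, 0, 1]], "squeeze": 25}}

```text
t: 12.02
tcp_pos: [463.7, 176.0, 100.0]
tool_rot: [0.0, 0.713, 0.701, 0.0]
force: [-0.7, 0.4, 5.8]
width: 24.6
```

Call:
{"fn": "drive_tool", "kwargs": {"moves": [[0, 0, 0, 0, 0, -0.3, 1], [0, 0, 0, 0, 0, -0.6, 1], [0, 0, 0, 0, 0, -0.7, 1], [0, 0, 0, 0, 0, -0.8, 1], [0, 0, 0, 0, 0, -0.8, 1], [0, 0, 0, 0, 0, -0.8, 1], [0, 0, 0, 0, 0, -0.7, 1], [0, 0, 0, 0, 0, -0.4, 1]]}}

```text
t: 12.68
tcp_pos: [463.8, 176.2, 204.1]
tool_rot: [0.001, 0.713, 0.701, 0.001]
force: [0.5, -0.5, -1.0]
width: 24.8
```

Call:
{"fn": "drive_tool", "kwargs": {"moves": [[0, 0, 0, -0.5, 0.01, 0, 1], [0, 0, 0, -0.9, 0.02, 0, 1], [0, 0, 0, -0.9, 0.02, 0, 1], [0, 0, 0, -0.9, 0.02, 0, 1], [0, 0, 0, -0.9, 0.02, 0, 1], [0, 0, 0, -0.9, 0.02, 0, 1], [0, 0, 0, -0.9, 0.02, 0, 1], [0, 0, 0, -0.9, 0.02, 0, 1], [0, 0, 0, -0.9, 0.02, 0, 1], [0, 0, 0, -0.9, 0.01, 0, 1], [0, 0, 0, -0.6, 0.01, 0, 1], [0, 0, 0, -0.27, 0, 0, 1]]}}

```text
t: 13.68
tcp_pos: [462.7, -16.6, 200.8]
tool_rot: [-0.0, 0.714, 0.7, -0.001]
force: [-0.1, -0.1, -1.6]
width: 24.1
```

Call:
{"fn": "drive_tool", "kwargs": {"moves": [[0, 0, 0, 0.01, 0.5, 0, 1], [0, 0, 0, 0.01, 0.8, 0, 1], [0, 0, 0, 0.01, 0.9, 0, 1], [0, 0, 0, 0.02, 0.9, 0, 1], [0, 0, 0, 0.02, 0.8, 0, 1], [0, 0, 0, 0.01, 0.6, 0, 1], [0, 0, 0, 0.01, 0.3, 0, 1], [0, 0, 0, 0, 0, 0, 1], [0, 0, 0, 0, 0, 0, 1]]}}

```text
t: 14.43
tcp_pos: [559.4, -12.9, 201.1]
tool_rot: [-0.0, 0.713, 0.701, -0.0]
force: [-0.6, -0.4, -1.5]
width: 24.5
```

Run:
```python
from h import *
s=ctrl.state();print(s['tcp_pos'],s['width'],s['force'])
im,p=snap('scene','d_sc.png');im2,p2=snap('side','d_si.png')
o=np.zeros((600,800,3),np.uint8);o[:,:400]=cv2.resize(im2[170:290,340:420],(400,600),interpolation=3);o[:,400:]=cv2.resize(im[180:300,217:297],(400,600),interpolation=3)
cv2.imwrite('pics/d1.png',o)
```

```text
[559.3830875  -12.8675925  201.09604684] 24.500149224890787 [-0.6100291  -0.42376918 -1.45918018]
```

View pics/d1.png

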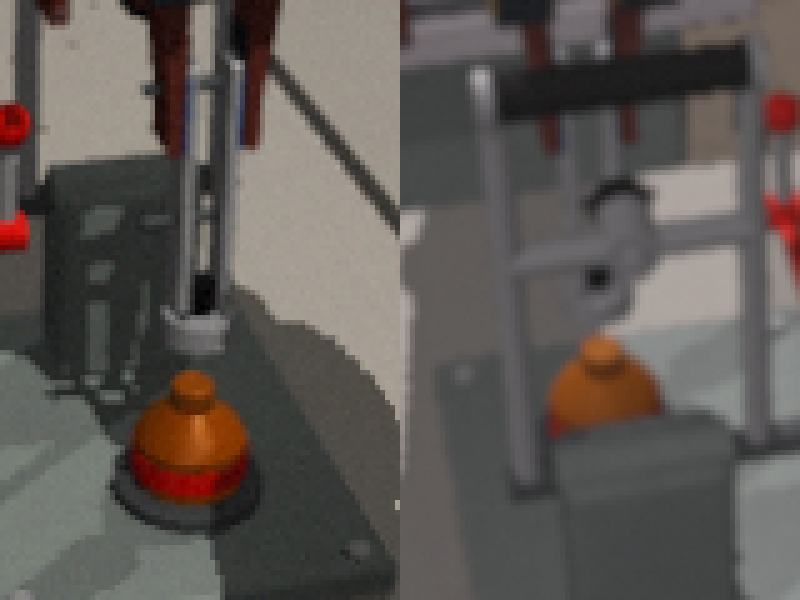

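Run:
```python
from h import *
S=ctrl.camera_params('side');C=ctrl.camera_params('scene')
s=lambda x,y:(340+x/5-.4,170+y/5-.4);c=lambda x,y:(217+(x-400)/5-.4,180+y/5-.4)
print('side cap',onz(S,s(195.5,329),108.6),'mouth',onz(S,s(193,380),75))
print('scene cap',onz(C,c(603.5,292),108.6),'mouth',onz(C,c(602,348),75))
print('tri cap',tri([ray(S,s(195.5,329)),ray(C,c(603.5,292))]),'mouth',tri([ray(S,s(193,380)),ray(C,c(602,348))]))
for X in [(560,-13,75),(560,-13,108.6),(560,-13,101.6),(560,-13,131.6)]:
  a=proj(S,X);b=proj(C,X);print(X,(a+.4-[340,170])*5,(b+.4-[217,180])*5+[400,0])
```

```text
side cap [550.90044161  -9.24013397 108.6       ] mouth [558.48356829 -12.23322406  75.        ]
scene cap [557.84393914 -11.45401617 108.6       ] mouth [558.23012791 -14.06642226  75.        ]
tri cap [554.72694949 -10.84313598 105.9338442 ] mouth [558.52482454 -13.20555546  74.92692816]
(560, -13, 75) [193.51515352 377.98124494] [604.92027185 349.99294103]
(560, -13, 108.6) [196.86989828 317.33752692] [601.0892655  295.42396708]
(560, -13, 101.6) [196.16625826 330.12189807] [601.89721351 306.94027535]
(560, -13, 131.6) [199.19928374 274.76548081] [598.39726281 257.02233051]
```

Side view: cap centre at (195,329) above the mouth at (193,380). Scene view: cap at (603,292) and mouth at (602,348). They are aligned to about 1 mm, so I'll lower.

Call:
{"fn": "drive_tool", "kwargs": {"moves": [[0, 0, 0, -0.01, -0.03, 0.4, 1], [0, 0, 0, 0, 0, 0.5, 1], [0, 0, 0, 0, 0, 0.3, 1], [0, 0, 0, 0, 0, 0.15, 1], [0, 0, 0, 0, 0, 0.1, 1], [0, 0, 0, 0, 0, 0.1, 1], [0, 0, 0, 0, 0, 0.1, 1], [0, 0, 0, 0, 0, 0, 1]]}}

```text
t: 15.2
tcp_pos: [559.0, -13.8, 168.2]
tool_rot: [-0.0, 0.713, 0.701, -0.0]
force: [0.3, -0.6, -2.0]
width: 24.4
```

Call:
{"fn": "drive_tool", "kwargs": {"moves": [[0, 0, 0, 0, 0, 0.08, 1], [0, 0, 0, 0, 0, 0.08, 1], [0, 0, 0, 0, 0, 0, 1]]}}

```text
t: 15.45
tcp_pos: [559.1, -13.8, 165.2]
tool_rot: [0.0, 0.713, 0.701, 0.0]
force: [-0.6, 1.4, -0.9]
width: 24.6
```

Call:
{"fn": "drive_tool", "kwargs": {"moves": [[0, 0, 0, 0, 0, 0.06, 1], [0, 0, 0, 0, 0, 0, 1]]}}

```text
t: 15.62
tcp_pos: [559.5, -13.8, 165.0]
tool_rot: [0.001, 0.713, 0.701, 0.0]
force: [-1.6, -1.3, 6.0]
width: 24.9
```

Contact at the expected height. I'll let go and lift the tongs.

Call:
{"fn": "drive_tool", "kwargs": {"moves": [[0, 0, 0, 0, 0, 0, 0.57], [0, 0, 0, 0, 0, 0, 0.57], [0, 0, 0, 0, 0, 0, 0.57], [0, 0, 0, 0, 0, 0, 0.57], [0, 0, 0, 0, 0, 0, 0.57], [0, 0, 0, 0, 0, 0, 0.57], [0, 0, 0, 0, 0, -0.1, 0.57], [0, 0, 0, 0, 0, -0.3, 0.57], [0, 0, 0, 0, 0, -0.6, 0.57], [0, 0, 0, 0, 0, -0.7, 0.57], [0, 0, 0, 0, 0, -0.4, 0.57], [0, 0, 0, 0, 0, 0, 0.57]]}}

```text
t: 16.62
tcp_pos: [560.7, -13.4, 209.1]
tool_rot: [0.002, 0.713, 0.701, 0.002]
force: [0.3, 0.3, 0.1]
width: 37.9
```

Run:
```python
from h import *
s=ctrl.state();print(s['tcp_pos'],s['width'],s['force'])
im,p=snap('scene','e_sc.png');im2,p2=snap('side','e_si.png')
o=np.zeros((600,800,3),np.uint8);o[:,:400]=cv2.resize(im2[150:270,340:420],(400,600),interpolation=3);o[:,400:]=cv2.resize(im[180:300,217:297],(400,600),interpolation=3)
cv2.imwrite('pics/e1.png',o)
```

```text
[560.65915447 -13.42009472 209.07385223] 37.947310883049965 [0.30299638 0.27286694 0.09813324]
```

View pics/e1.png

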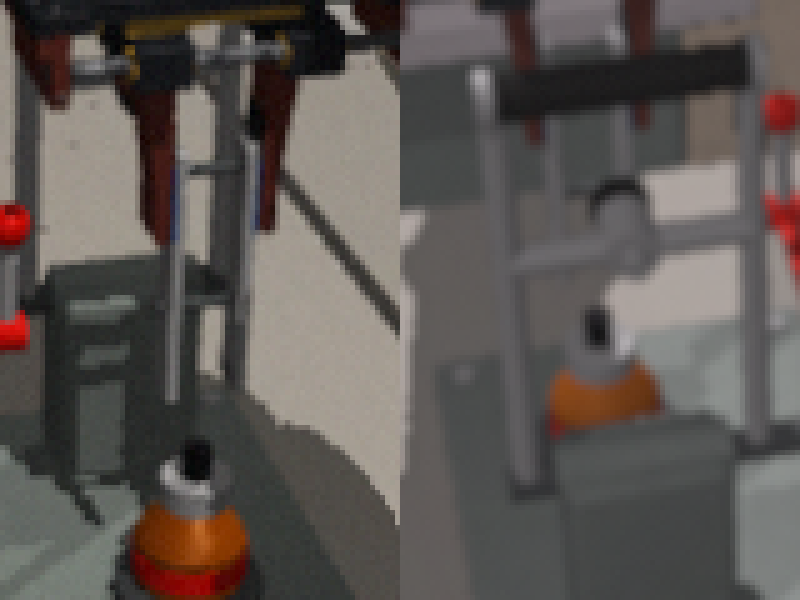

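The cap sits level on the mouth and the tongs are clear. Side view: cap at (190,480). Now I'll return the tongs.

Call:
{"fn": "drive_tool", "kwargs": {"moves": [[0, 0, 0, 0, -0.3, -0.3, 0.57], [0, 0, 0, -0.01, -0.7, 0, 0.57], [0, 0, 0, -0.02, -0.8, 0, 0.57], [0, 0, 0, -0.02, -0.8, 0, 0.57], [0, 0, 0, 0, -0.4, 0, 0.57], [0, 0, 0, 0, -0.2, 0, 0.57]]}}

```text
t: 17.22
tcp_pos: [493.6, -13.9, 211.9]
tool_rot: [0.0, 0.713, 0.701, -0.001]
force: [-0.1, -0.3, -0.5]
width: 37.7
```

Call:
{"fn": "drive_tool", "kwargs": {"moves": [[0, 0, 0, 0.4, 0, 0, 0.57], [0, 0, 0, 0.7, -0.01, 0, 0.57], [0, 0, 0, 0.9, -0.02, 0, 0.57], [0, 0, 0, 0.9, -0.02, 0, 0.57], [0, 0, 0, 0.9, -0.02, 0, 0.57], [0, 0, 0, 0.9, -0.02, 0, 0.57], [0, 0, 0, 0.9, -0.02, 0, 0.57], [0, 0, 0, 0.9, -0.02, 0, 0.57], [0, 0, 0, 0.9, -0.02, 0, 0.57], [0, 0, 0, 0.9, -0.02, 0, 0.57], [0, 0, 0, 0.9, -0.02, 0, 0.57], [0, 0, 0, 0.9, -0.02, 0, 0.57]]}}

```text
t: 18.22
tcp_pos: [494.9, 190.3, 212.1]
tool_rot: [-0.0, 0.713, 0.701, 0.0]
force: [0.4, 0.4, -1.0]
width: 38.1
```

Call:
{"fn": "drive_tool", "kwargs": {"moves": [[0, 0, 0, 0.9, -0.01, 0, 0.57], [0, 0, 0, 0.9, -0.01, 0, 0.57], [0, 0, 0, 0.9, -0.01, 0, 0.57], [0, 0, 0, 0.9, -0.01, 0, 0.57], [0, 0, 0, 0.9, -0.01, 0, 0.57], [0, 0, 0, 0.6, -0.01, 0, 0.57], [0, 0, 0, 0.3, 0, 0, 0.57], [0, 0, 0, 0, 0, 0, 0.57], [0, 0, 0, 0, 0, 0, 0.57]]}}

```text
t: 18.97
tcp_pos: [495.3, 296.5, 211.8]
tool_rot: [-0.0, 0.713, 0.701, -0.0]
force: [-0.5, -0.9, 0.1]
width: 37.9
```

Run:
```python
from h import *
s=ctrl.state();print(s['tcp_pos'],s['width'],R.from_quat(s['tool_rot'],scalar_first=True).as_matrix().round(3).tolist())
```

```text
[495.26340579 296.49739934 211.81522154] 37.90388359653719 [[0.018, 1.0, -0.0], [1.0, -0.018, -0.0], [-0.0, -0.0, -1.0]]
```

Call:
{"fn": "drive_tool", "kwargs": {"moves": [[0, 0, 0, 0.5, 0.03, 0.3, 0.57], [0, 0, 0, 0.48, 0.03, 0.7, 0.57], [0, 0, 0, 0, 0, 0.9, 0.57], [0, 0, 0, 0, 0, 0.9, 0.57], [0, 0, 0, 0, 0, 0.9, 0.57], [0, 0, 0, 0, 0, 0.5, 0.57], [0, 0, 0, 0, 0, 0, 0.57], [0, 0, 0, 0, 0, 0, 0.57]]}}

```text
t: 19.63
tcp_pos: [496.8, 315.8, 127.9]
tool_rot: [-0.0, 0.714, 0.701, -0.0]
force: [0.3, 1.1, -0.3]
width: 38.0
```

Run:
```python
from h import *
s=ctrl.state();print(s['tcp_pos'],s['width'],R.from_quat(s['tool_rot'],scalar_first=True).as_matrix().round(3).tolist())
im,p=snap('wrist');im2,p2=snap('side')
o=np.zeros((600,800,3),np.uint8);o[:300,:]=cv2.resize(im[115:265,120:520],(800,300),interpolation=3);o[300:,:400]=cv2.resize(im2[220:340,160:320],(400,300),interpolation=3)
cv2.imwrite('pics/f1.png',o)
```

```text
[496.77926505 315.76188492 127.88020123] 37.970089557763515 [[0.018, 1.0, -0.001], [1.0, -0.018, -0.0], [-0.0, -0.001, -1.0]]
```

View pics/f1.png

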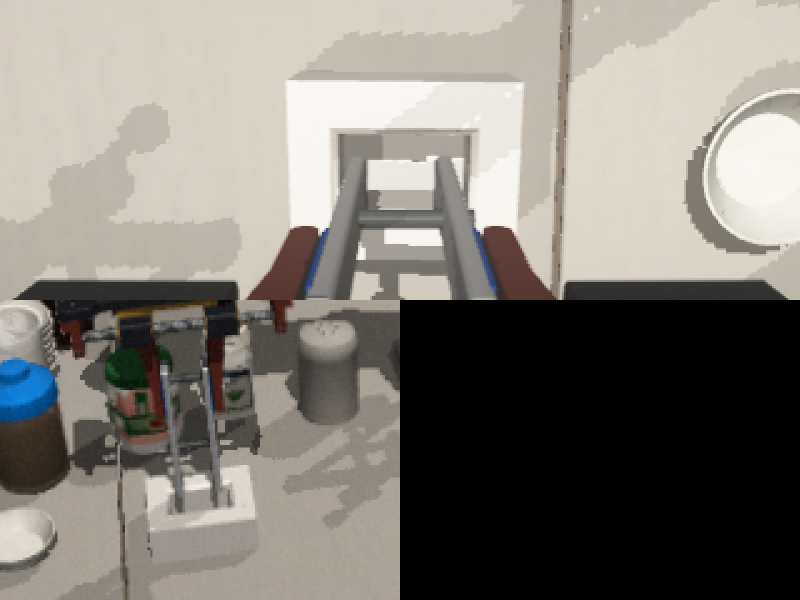

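The tips, midway at (400,160), are above the pocket, whose centre is at about (404). I'll insert and release.

Call:
{"fn": "drive_tool", "kwargs": {"moves": [[0, 0, 0, 0.03, 0, 0.3, 0.57], [0, 0, 0, 0, 0, 0.4, 0.57], [0, 0, 0, 0, 0, 0.4, 0.57], [0, 0, 0, 0, 0, 0.4, 0.57], [0, 0, 0, 0, 0, 0.3, 0.57], [0, 0, 0, 0, 0, 0.1, 0.57], [0, 0, 0, 0, 0, 0, 0.57], [0, 0, 0, 0, 0, 0, 0.57]]}}

```text
t: 20.4
tcp_pos: [496.7, 316.7, 90.0]
tool_rot: [-0.0, 0.713, 0.701, -0.0]
force: [-0.1, -0.6, -0.9]
width: 38.2
```

Two to three millimetres more, then open and retreat.

Call:
{"fn": "drive_tool", "kwargs": {"moves": [[0, 0, 0, 0, 0, 0.1, 0.57], [0, 0, 0, 0, 0, 0.03, 0.57], [0, 0, 0, 0, 0, 0, 0.5], [0, 0, 0, 0, 0, 0, 0.4], [0, 0, 0, 0, 0, 0, 0.2], [0, 0, 0, 0, 0, 0, 0], [0, 0, 0, 0, 0, 0, 0], [0, 0, 0, 0, 0, 0, 0], [0, 0, 0, 0, 0, 0, 0], [0, 0, 0, 0, 0, 0, 0], [0, 0, 0, 0, 0, 0, 0]]}}

```text
t: 21.32
tcp_pos: [496.7, 316.5, 87.4]
tool_rot: [-0.0, 0.713, 0.701, -0.0]
force: [-0.3, -0.3, 1.0]
width: 87.4
```

Call:
{"fn": "drive_tool", "kwargs": {"moves": [[0, 0, 0, 0, 0, -0.3, 0], [0, 0, 0, 0, 0, -0.8, 0], [0, 0, 0, 0, 0, -1, 0], [0, 0, 0, 0, 0, -1, 0], [0, 0, 0, 0, 0, -1, 0], [0, 0, 0, 0, 0, -1, 0], [0, 0, 0, 0, 0, -1, 0], [0, 0, 0, 0, 0, -1, 0], [0, 0, 0, 0, 0, -1, 0], [0, 0, 0, 0, 0, -1, 0], [0, 0, 0, 0, 0, -0.9, 0], [0, 0, 0, 0, 0, 0, 0]]}}

```text
t: 22.32
tcp_pos: [497.7, 318.2, 291.6]
tool_rot: [0.001, 0.713, 0.701, 0.003]
force: [0.9, 0.3, 0.7]
width: 88.1
```

Run:
```python
from h import *
s=ctrl.state();print(s['tcp_pos'],s['width'],R.from_quat(s['tool_rot'],scalar_first=True).as_matrix().round(3).tolist())
im,p=snap('wrist');im2,p2=snap('side')
o=np.zeros((600,800,3),np.uint8);o[:300,:]=cv2.resize(im[115:265,120:520],(800,300),interpolation=3);o[300:,:400]=cv2.resize(im2[220:340,160:320],(400,300),interpolation=3)
c=im2[115:235,310:430];o[300:,400:700]=cv2.resize(c,(300,300),interpolation=3)
cv2.imwrite('pics/g1.png',o)
```

```text
[497.65370675 318.199364   291.64950925] 88.08697047858719 [[0.018, 1.0, 0.005], [1.0, -0.018, 0.003], [0.003, 0.005, -1.0]]
```

View pics/g1.png

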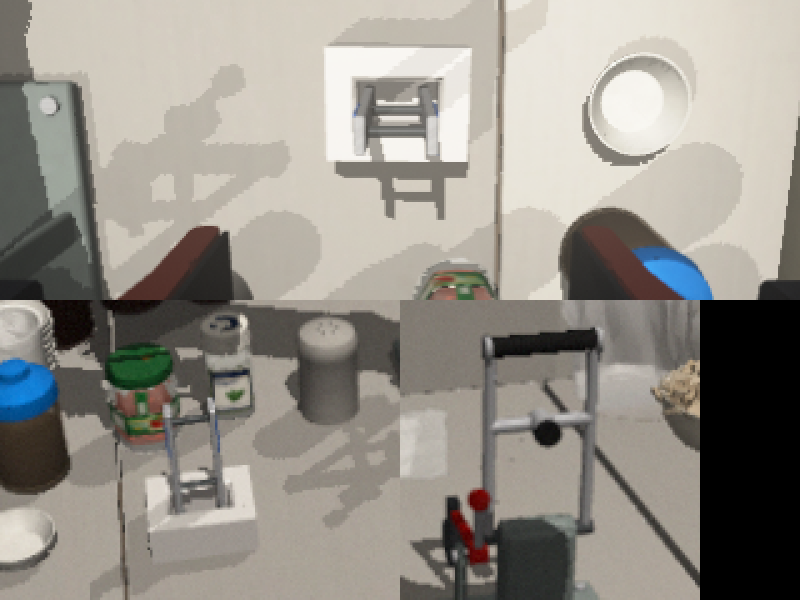

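The tongs stand in the pocket; in the wrist crop they are at (397,120) inside the stand. The red knob is at side-crop (480,498). I'll go above the catch knob next.

Call:
{"fn": "drive_tool", "kwargs": {"moves": [[0, 0, 0, -0.5, 0.2, 0, 0], [0, 0, 0, -0.9, 0.32, 0, 0], [0, 0, 0, -0.9, 0.32, 0, 0], [0, 0, 0, -0.9, 0.32, 0, 0], [0, 0, 0, -0.9, 0.32, 0, 0], [0, 0, 0, -0.9, 0.32, 0, 0], [0, 0, 0, -0.9, 0.32, 0, 0], [0, 0, 0, -0.9, 0.32, 0, 0], [0, 0, 0, -0.9, 0.32, 0, 0], [0, 0, 0, -0.9, 0.32, 0, 0], [0, 0, 0, -0.9, 0.32, 0, 0], [0, 0, 0, -0.9, 0.32, 0, 0]]}}

```text
t: 23.42
tcp_pos: [567.0, 104.9, 285.9]
tool_rot: [-0.001, 0.714, 0.701, -0.001]
force: [-1.0, -0.7, 0.7]
width: 87.8
```

Call:
{"fn": "drive_tool", "kwargs": {"moves": [[0, 0, 0, -0.9, 0.32, 0, 0], [0, 0, 0, -0.6, 0.2, 0, 0], [0, 0, 0, -0.35, 0.07, 0, 0], [0, 0, 0, 0, 0, 0, 0], [0, 0, 0, 0, 0, 0, 0]]}}

```text
t: 23.83
tcp_pos: [578.1, 70.3, 287.1]
tool_rot: [-0.0, 0.713, 0.701, -0.0]
force: [0.0, -0.6, -0.3]
width: 88.2
```

Run:
```python
from h import *
s=ctrl.state();print(s['tcp_pos'],s['width'],R.from_quat(s['tool_rot'],scalar_first=True).as_matrix().round(3).tolist())
im,p=snap('wrist')
cv2.imwrite('pics/h1.png',im[80:])
print(proj(p,(579.5,71.6,211)))
hsv=cv2.cvtColor(im,cv2.COLOR_BGR2HSV);m=((hsv[...,1]>180)&(hsv[...,2]>90)&((hsv[...,0]<5)|(hsv[...,0]>174))).astype(np.uint8)
n,l,st,ce=cv2.connectedComponentsWithStats(m)
print([(st[i].tolist(),ce[i].round(1).tolist()) for i in range(1,n) if st[i,4]>30])
```

```text
[578.11271333  70.33871342 287.06294552] 88.17305872060471 [[0.018, 1.0, -0.001], [1.0, -0.018, 0.0], [0.0, -0.001, -1.0]]
[320.97930743 209.03373288]
[([0, 82, 9, 14, 65], [3.2, 88.0]), ([3, 93, 11, 12, 56], [8.6, 98.2]), ([2, 107, 11, 6, 34], [6.1, 109.4]), ([310, 184, 25, 98, 1104], [321.6, 227.2])]
```

View pics/h1.png

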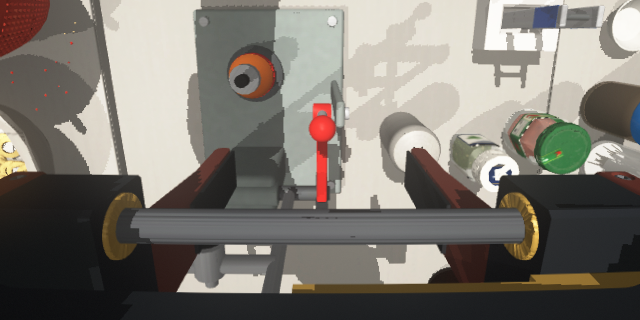

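The red knob is at (322,208), as predicted. I'll descend and pinch it lightly.

Call:
{"fn": "drive_tool", "kwargs": {"moves": [[0, 0, 0, 0.05, 0.07, 0.5, 0], [0, 0, 0, 0, 0, 0.9, 0], [0, 0, 0, 0, 0, 0.9, 0], [0, 0, 0, 0, 0, 0.9, 0], [0, 0, 0, 0, 0, 0.9, 0], [0, 0, 0, 0, 0, 0.5, 0], [0, 0, 0, 0, 0, 0.1, 0], [0, 0, 0, 0, 0, 0, 0], [0, 0, 0, 0, 0, 0, 0]], "squeeze": 10}}

```text
t: 24.63
tcp_pos: [580.4, 71.7, 194.2]
tool_rot: [0.0, 0.713, 0.701, 0.001]
force: [-0.4, -0.1, 0.8]
width: 88.0
```

Call:
{"fn": "drive_tool", "kwargs": {"moves": [[0, 0, 0, 0, 0, 0, 1], [0, 0, 0, 0, 0, 0, 1], [0, 0, 0, 0, 0, 0, 1], [0, 0, 0, 0, 0, 0, 1], [0, 0, 0, 0, 0, 0, 1], [0, 0, 0, 0, 0, 0, 1], [0, 0, 0, 0, 0, 0, 1], [0, 0, 0, 0, 0, 0, 1], [0, 0, 0, 0, 0, 0, 1], [0, 0, 0, 0, 0, 0, 1], [0, 0, 0, 0, 0, 0, 1]]}}

```text
t: 25.55
tcp_pos: [580.0, 71.8, 193.5]
tool_rot: [-0.0, 0.713, 0.701, 0.001]
force: [1.1, 2.1, -3.1]
width: 19.2
```

Call:
{"fn": "drive_tool", "kwargs": {"moves": [[0, 0, 0, 0, -0.36, 0.02, 1], [0, 0, 0, 0, -0.35, 0.07, 1], [0, 0, 0, 0, -0.34, 0.11, 1], [0, 0, 0, 0, -0.32, 0.16, 1], [0, 0, 0, 0, -0.3, 0.2, 1], [0, 0, 0, 0, -0.27, 0.23, 1], [0, 0, 0, 0, -0.24, 0.27, 1], [0, 0, 0, 0, -0.2, 0.3, 1], [0, 0, 0, 0, -0.16, 0.32, 1], [0, 0, 0, 0, -0.12, 0.34, 1], [0, 0, 0, 0, -0.02, 0.1, 1], [0, 0, 0, 0, 0, 0, 1]]}}

```text
t: 26.55
tcp_pos: [525.6, 72.7, 150.6]
tool_rot: [-0.001, 0.713, 0.701, -0.0]
force: [-1.2, 5.6, 2.3]
width: 19.2
```

Call:
{"fn": "drive_tool", "kwargs": {"moves": [[0, 0, 0, 0, 0, 0, 1], [0, 0, 0, 0, 0, 0, 1]]}}

```text
t: 26.72
tcp_pos: [525.6, 72.7, 150.6]
tool_rot: [-0.001, 0.713, 0.701, -0.0]
force: [-0.8, 5.4, 2.3]
width: 18.9
```

Call:
{"fn": "drive_tool", "kwargs": {"moves": [[0, 0, 0, 0, 0, 0, 0], [0, 0, 0, 0, 0, 0, 0], [0, 0, 0, 0, 0, 0, 0], [0, 0, 0, 0, 0, 0, 0], [0, 0, 0, 0, 0, 0, 0], [0, 0, 0, 0, 0, -0.3, 0], [0, 0, 0, 0, 0, -0.9, 0], [0, 0, 0, 0, 0, -1, 0], [0, 0, 0, 0, 0, -1, 0], [0, 0, 0, 0, 0, -1, 0], [0, 0, 0, 0, 0, -1, 0], [0, 0, 0, 0, 0, -1, 0]]}}

```text
t: 27.72
tcp_pos: [526.2, 71.9, 276.5]
tool_rot: [0.0, 0.713, 0.701, 0.0]
force: [0.5, -0.3, -0.1]
width: 87.7
```

Call:
{"fn": "drive_tool", "kwargs": {"moves": [[0, 0, 0, 0, 0, -1, 0], [0, 0, 0, 0, 0, -1, 0], [0, 0, 0, 0, 0, -1, 0], [0, 0, 0, 0, 0, -1, 0], [0, 0, 0, 0, 0, 0, 0]]}}

```text
t: 28.13
tcp_pos: [527.9, 72.9, 359.3]
tool_rot: [0.002, 0.713, 0.701, 0.002]
force: [0.9, 0.7, -0.2]
width: 87.5
```

Run:
```python
from h import *
s=ctrl.state();print(s['tcp_pos'],s['width'],s['force'])
S=ctrl.camera_params('side')
from math import *
for th in(0,1.0,1.15,1.3):print(th,proj(S,(579.5-55*sin(th),71.6,156+55*cos(th))))
im,p=snap('side')
hsv=cv2.cvtColor(im,cv2.COLOR_BGR2HSV);m=((hsv[...,1]>180)&(hsv[...,2]>70)&((hsv[...,0]<5)|(hsv[...,0]>174))).astype(np.uint8);m[:,400:]=0
n,l,st,ce=cv2.connectedComponentsWithStats(m)
print([(st[i].tolist(),ce[i].round(1).tolist()) for i in range(1,n) if st[i,4]>15])
# bar ends: dark mask
c=cv2.resize(im[100:270,300:440],(660,600*660//660),interpolation=3);cv2.imwrite('pics/i1.png',c)
```

```text
[527.86917221  72.87055705 359.32307741] 87.51224961039804 [ 0.92546271  0.65785221 -0.19089751]
0 [341.50031167 194.20972857]
1.0 [347.05252188 214.64142417]
1.15 [347.50158163 218.47175196]
1.3 [347.80352645 222.2319889 ]
[([214, 93, 20, 8, 71], [223.8, 97.4]), ([336, 177, 9, 43, 188], [339.3, 198.8]), ([343, 218, 9, 9, 67], [347.2, 222.2]), ([367, 262, 22, 7, 80], [377.7, 265.6])]
```

View pics/i1.png

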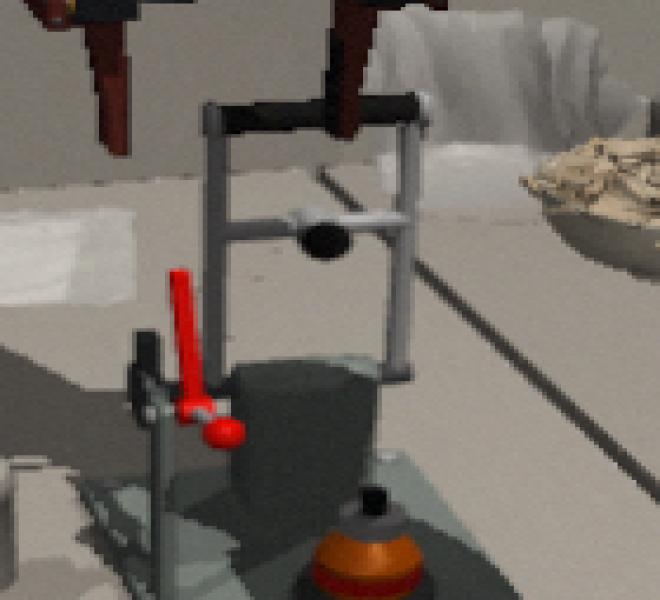

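Catch knob at side (347,222) matches the flipped 1.3 rad. The cap is seated and level and the lever is up. That makes 12 pictures, so from here I'll check by numbers only. Next I turn the gripper and go to the bar.

Call:
{"fn": "drive_tool", "kwargs": {"moves": [[0, 0, 1, 0, 0, 0, 0], [0, 0, 1, 0, 0, 0, 0], [0, 0, 1, 0, 0, 0, 0], [0, 0, 1, 0, 0, 0, 0], [0, 0, 1, 0, 0, 0, 0], [0, 0, 1, 0, 0, 0, 0], [0, 0, 1, 0, 0, 0, 0], [0, 0, 1, 0, 0, 0, 0], [0, 0, 1, 0, 0, 0, 0], [0, 0, 1, 0, 0, 0, 0], [0, 0, 1, 0, 0, 0, 0], [0, 0, 1, 0, 0, 0, 0]]}}

```text
t: 29.18
tcp_pos: [525.7, 71.7, 353.9]
tool_rot: [0.0, 0.989, 0.145, -0.001]
force: [-0.4, -0.7, -0.3]
width: 87.7
```

Call:
{"fn": "drive_tool", "kwargs": {"moves": [[0, 0, 1, 0, 0, 0, 0], [0, 0, 1, 0, 0, 0, 0], [0, 0, 0.94, 0, 0, 0, 0], [0, 0, 0, 0, 0, 0, 0], [0, 0, 0, 0, 0, 0, 0]]}}

```text
t: 29.6
tcp_pos: [525.9, 71.8, 354.3]
tool_rot: [0.0, 1.0, -0.004, -0.001]
force: [-0.5, 0.1, -0.3]
width: 87.8
```

Run:
```python
from h import *
s=ctrl.state();print(s['tcp_pos'],R.from_quat(s['tool_rot'],scalar_first=True).as_matrix().round(3).tolist(),s['qpos'].round(2))
```

```text
[525.91780793  71.8309578  354.28405139] [[1.0, -0.008, -0.001], [-0.008, -1.0, -0.0], [-0.001, 0.0, -1.0]] [ 0.38  0.21 -0.73  1.68  0.14  1.31 -0.39]
```

Call:
{"fn": "drive_tool", "kwargs": {"moves": [[0, 0, 0, 0.5, 0.28, 0, 0], [0, 0, 0, 0.9, 0.5, 0, 0], [0, 0, 0, 0.9, 0.5, 0, 0], [0, 0, 0, 0.9, 0.5, 0, 0], [0, 0, 0, 0.9, 0.5, 0, 0], [0, 0, 0, 0.9, 0.5, 0, 0], [0, 0, 0, 0.9, 0.5, 0, 0], [0, 0, 0, 0.9, 0.5, 0, 0], [0, 0, 0, 0.6, 0.33, 0, 0], [0, 0, 0, 0.23, 0.13, 0, 0], [0, 0, 0, 0, 0, 0, 0], [0, 0, 0, 0, 0, 0, 0]]}}

```text
t: 30.6
tcp_pos: [677.8, -14.4, 354.6]
tool_rot: [-0.0, 1.0, -0.005, -0.0]
force: [-0.9, -0.1, -0.2]
width: 87.7
```

Call:
{"fn": "drive_tool", "kwargs": {"moves": [[0, 0, 0, 0, 0, 0.5, 0], [0, 0, 0, 0, 0, 0.8, 0], [0, 0, 0, 0, 0, 0.8, 0], [0, 0, 0, 0, 0, 0.6, 0], [0, 0, 0, 0, 0, 0.4, 0], [0, 0, 0, 0, 0, 0, 0], [0, 0, 0, 0, 0, 0, 0]], "squeeze": 25}}

```text
t: 31.18
tcp_pos: [677.8, -14.5, 293.0]
tool_rot: [0.0, 1.0, -0.006, -0.0]
force: [-0.2, 0.2, 0.7]
width: 87.9
```

Call:
{"fn": "drive_tool", "kwargs": {"moves": [[0, 0, 0, 0, 0, 0, 1], [0, 0, 0, 0, 0, 0, 1], [0, 0, 0, 0, 0, 0, 1], [0, 0, 0, 0, 0, 0, 1], [0, 0, 0, 0, 0, 0, 1], [0, 0, 0, 0, 0, 0, 1], [0, 0, 0, 0, 0, 0, 1], [0, 0, 0, 0, 0, 0, 1], [0, 0, 0, 0, 0, 0, 1], [0, 0, 0, 0, 0, 0, 1], [0, 0, 0, 0, 0, 0, 1], [0, 0, 0, 0, 0, 0, 1]]}}

```text
t: 32.18
tcp_pos: [677.5, -14.6, 293.0]
tool_rot: [0.0, 1.0, -0.006, -0.001]
force: [-2.3, -0.2, 0.8]
width: 19.4
```

```bash
python3 -c "
from math import *
t=[i*.065 for i in range(25)]
for a,b in zip(t,t[1:]):print(round(-10*(sin(b)-sin(a)),2),round(10*(cos(a)-cos(b)),2))
print(678.5-200*sin(.78),293-200*(1-cos(.78)))"
```

```text
-0.65 0.02
-0.65 0.06
-0.64 0.11
-0.63 0.15
-0.62 0.19
-0.61 0.23
-0.59 0.27
-0.57 0.3
-0.55 0.34
-0.53 0.38
-0.5 0.41
-0.48 0.44
-0.45 0.47
-0.42 0.5
-0.38 0.53
-0.35 0.55
-0.31 0.57
-0.27 0.59
-0.23 0.61
-0.19 0.62
-0.15 0.63
-0.11 0.64
-0.07 0.65
-0.03 0.65
537.844116159918 235.18270760245545
```

Call:
{"fn": "drive_tool", "kwargs": {"moves": [[0, 0, 0, -0.65, 0, 0.02, 1], [0, 0, 0, -0.65, 0, 0.06, 1], [0, 0, 0, -0.64, 0, 0.11, 1], [0, 0, 0, -0.63, 0, 0.15, 1], [0, 0, 0, -0.62, 0, 0.19, 1], [0, 0, 0, -0.61, 0, 0.23, 1], [0, 0, 0, -0.59, 0, 0.27, 1], [0, 0, 0, -0.57, 0, 0.3, 1], [0, 0, 0, -0.55, 0, 0.34, 1], [0, 0, 0, -0.53, 0, 0.38, 1], [0, 0, 0, -0.5, 0, 0.41, 1], [0, 0, 0, -0.48, 0, 0.44, 1]]}}

```text
t: 33.18
tcp_pos: [540.0, -11.5, 236.9]
tool_rot: [-0.001, 1.0, -0.005, 0.004]
force: [3.6, 2.2, 4.8]
width: 19.2
```

Call:
{"fn": "drive_tool", "kwargs": {"moves": [[0, 0, 0, -0.45, 0, 0.47, 1], [0, 0, 0, -0.42, 0, 0.5, 1], [0, 0, 0, -0.38, 0, 0.53, 1], [0, 0, 0, -0.35, 0, 0.55, 1], [0, 0, 0, -0.31, 0, 0.57, 1], [0, 0, 0, -0.27, 0, 0.59, 1], [0, 0, 0, -0.23, 0, 0.61, 1], [0, 0, 0, 0, 0, 0, 1]], "squeeze": 30}}

```text
t: 33.85
tcp_pos: [490.3, -10.6, 158.5]
tool_rot: [-0.001, 1.0, -0.005, 0.002]
force: [1.4, 4.1, 4.6]
width: 19.4
```

Call:
{"fn": "drive_tool", "kwargs": {"moves": [[0, 0, 0, -0.19, 0, 0.62, 1], [0, 0, 0, -0.15, 0, 0.63, 1], [0, 0, 0, -0.11, 0, 0.64, 1], [0, 0, 0, -0.07, 0, 0.65, 1], [0, 0, 0, -0.03, 0, 0.65, 1], [0, 0, 0, 0, 0, 0, 1], [0, 0, 0, 0, 0, 0, 1]]}}

```text
t: 34.43
tcp_pos: [477.3, -10.4, 94.9]
tool_rot: [-0.001, 1.0, -0.005, -0.001]
force: [-6.8, 5.4, 11.1]
width: 19.3
```

Call:
{"fn": "drive_tool", "kwargs": {"moves": [[0, 0, 0, 0.02, 0, 0.08, 1], [0, 0, 0, 0, 0, 0.06, 1], [0, 0, 0, 0, 0, 0, 1], [0, 0, 0, 0, 0, 0, 1]]}}

```text
t: 34.77
tcp_pos: [477.2, -10.4, 92.5]
tool_rot: [-0.0, 1.0, -0.005, -0.001]
force: [-8.5, 4.6, 11.8]
width: 19.1
```

Run:
```python
from h import *
s=ctrl.state();print(s['tcp_pos'],s['force'],s['width'])
im,p=snap('side');im2,p2=snap('scene')
def blobs(im,f,a=15):
    hsv=cv2.cvtColor(im,cv2.COLOR_BGR2HSV);m=f(hsv).astype(np.uint8);n,l,st,ce=cv2.connectedComponentsWithStats(m);return [(st[i].tolist(),ce[i].round(1).tolist()) for i in range(1,n) if st[i,4]>a]
red=lambda h:(h[...,1]>180)&(h[...,2]>70)&((h[...,0]<5)|(h[...,0]>174))
print([b for b in blobs(im,red) if 320<b[1][0]<390])
blue=lambda h:(h[...,1]>90)&(h[...,2]>50)&(abs(h[...,0].astype(int)-113)<12)
print([b for b in blobs(im,blue,4) if 200<b[1][0]<270 and b[1][1]>240])
old=cv2.imread('pics/side0.png');print([b for b in blobs(old,blue,4) if 200<b[1][0]<270 and b[1][1]>240])
for n,(x0,x1,y0,y1) in dict(shaker=(278,304,228,268),spice=(240,262,226,264),chili=(203,232,238,276),stand=(216,266,255,325)).items():
    print(n,np.abs(im[y0:y1,x0:x1].astype(int)-old[y0:y1,x0:x1]).mean().round(1))
```

```text
[477.22710086 -10.43455201  92.48697434] [-8.5048219   4.58262461 11.84037028] 19.12315332876911
[([336, 177, 10, 43, 186], [339.3, 199.2]), ([343, 218, 9, 9, 63], [347.1, 222.3]), ([367, 262, 21, 7, 78], [376.8, 265.8])]
[]
[([246, 267, 1, 8, 8], [246.0, 270.5])]
shaker 10.7
spice 13.5
chili 8.8
stand 14.4
```

Call:
{"fn": "drive_tool", "kwargs": {"moves": [[0, 0, 0, 0.05, 0, 0.08, 1], [0, 0, 0, 0.05, 0, 0.05, 1], [0, 0, 0, 0, 0, 0, 1], [0, 0, 0, 0, 0, 0, 1], [0, 0, 0, 0, 0, 0, 1]]}}

```text
t: 35.28
tcp_pos: [477.0, -10.5, 89.2]
tool_rot: [-0.0, 1.0, -0.005, -0.003]
force: [-14.0, 5.4, 13.0]
width: 18.9
```

Call:
{"fn": "drive_tool", "kwargs": {"moves": [[0, 0, 0, -0.1, 0, 0.08, 1], [0, 0, 0, -0.1, 0, 0.07, 1], [0, 0, 0, -0.1, 0, 0, 1], [0, 0, 0, 0, 0, 0, 1], [0, 0, 0, 0, 0, 0, 1]]}}

```text
t: 35.7
tcp_pos: [477.2, -10.4, 88.3]
tool_rot: [-0.001, 1.0, -0.005, 0.002]
force: [-1.7, 3.9, 13.3]
width: 19.1
```

Call:
{"fn": "drive_tool", "kwargs": {"moves": [[0, 0, 0, 0, 0, 0.1, 1], [0, 0, 0, 0, 0, 0, 1], [0, 0, 0, 0, 0, 0, 1], [0, 0, 0, 0, 0, 0, 1], [0, 0, 0, 0, 0, 0, 1], [0, 0, 0, 0, 0, 0, 1]]}}

```text
t: 36.2
tcp_pos: [477.2, -10.4, 87.1]
tool_rot: [-0.0, 1.0, -0.005, 0.002]
force: [-4.6, 3.5, 24.3]
width: 19.7
```

Run:
```python
from h import *
s=ctrl.state();print(s['t'],s['tcp_pos'],s['force'],s['width'])
im,p=snap('side')
# free bar ends beside the gripper: dark bar pixels in columns through y=-55 and y=+28 at x=478, against old picture
for y in(-50,-40,20,30):
    for x,z in((478.5,111),(478.5,126)):
        u=proj(p,(x,y,z));c=int(round(u[0]));r=int(round(u[1]));print(y,z,u.round(1),im[r-9:r+10,c].max(1).tolist())
```

```text
36.2 [477.20135118 -10.3964973   87.13586407] [-4.62773492  3.53820052 24.25692261] 19.74139046795953
-50 111 [407.3 249.6] [33, 38, 37, 39, 40, 34, 39, 38, 41, 39, 38, 22, 33, 158, 173, 172, 174, 175, 174]
-50 126 [407.8 243.9] [19, 21, 15, 16, 17, 12, 32, 39, 42, 39, 37, 38, 39, 36, 38, 37, 42, 19, 67]
-40 111 [403.  250.3] [24, 37, 41, 40, 38, 44, 40, 39, 38, 41, 41, 36, 21, 66, 139, 96, 71, 62, 63]
-40 126 [403.5 244.6] [21, 18, 15, 12, 16, 23, 32, 41, 37, 41, 38, 36, 38, 37, 37, 37, 36, 18, 106]
20 111 [376.7 254.3] [28, 46, 53, 39, 20, 11, 8, 15, 11, 12, 10, 9, 13, 127, 156, 149, 150, 149, 108]
20 126 [377.  248.5] [13, 8, 6, 9, 5, 28, 46, 53, 39, 20, 11, 8, 15, 11, 12, 10, 9, 13, 127]
30 111 [372.2 255. ] [51, 52, 51, 35, 23, 25, 25, 24, 25, 18, 20, 15, 39, 103, 118, 115, 84, 75, 81]
30 126 [372.5 249.2] [40, 45, 67, 79, 66, 53, 53, 56, 55, 31, 16, 20, 23, 26, 26, 19, 15, 6, 45]
```

The force rises to 24 N, so the lever is on its stop. The bar's lower edge in the side view is also at the level position. I'll hand in now.

```bash
python3 -c "
from rig import ctrl
print(ctrl.close_job())"
```

```text
the job is handed in; nothing more can be done
None
```

I capped and pressed the bottle, and handed the job in at about t = 36 s with the gripper still holding the lever down. The hand-in gave no verdict.

- **Cap:** I lifted it by its knob with the tongs and lowered it until it met the mouth with about 6 N at the expected height. It looked level in two views after release and again after the catch was flipped.
- **Tongs:** They were upright in the stand after I let go (last viewed at about t = 22 s), and I did not go near them again.
- **Catch:** I flipped it before touching the lever. The knob's position in the side view matched 1.3 rad both before and after the lever pull.
- **Lever:** The reaction was 12–13 N near the bottom and rose to 24 N on the last small push, so I took it to be on its stop. The side view also put the bar at about level height.

Three things were not fully confirmed:
- **Lever travel:** The tool read about 4–6 mm lower than the nominal end of travel, so the bar may have slid slightly between the pads.
- **Final picture checks:** The colour check for the tongs' blue grips found nothing in the last side picture. The jar and shaker comparison was also inconclusive. Changed shadows are the likely cause of both. I made no contact with the jars or shaker, and they looked in place when last viewed.
- **Pad on cap:** I inferred this from the lever's position and the force; I did not see it.

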